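# Ready the steam-ironing station

### The arm

A 6-joint arm with a two-finger parallel gripper is mounted at the origin on the work surface. World frame = base frame: x ahead of the robot, y to its left, z up, the work surface at z = 0. Lengths are in mm, angles in rad, forces in N, time in s.
With the tool pointing down it reaches from about 350 to 775 mm from the base axis. Payload 7.3 kg.
Tool frame: the origin (TCP) lies on the front face of the gripper's body, between the roots of the fingers; the fingertips stand 66 mm ahead of it and the grasp point (between the pads) lies 47 mm ahead of it (bot.tip_extent is the distance from the TCP to the fingertips, in mm); z points along the fingers, y is the line along which they close (so a half turn about z gives the same grasp; the last joint's range is limited). The gripper opens to 92 mm and grips with 3 to 60 N. Pads are 19 mm wide; open, the fingers measure 130 mm over their backs; the gripper's body (75 mm by 190 mm) begins 47 mm behind the grasp point.
Start: joints at [1.182, 0.342, 1.524, -0, 1.275, -0.146], TCP at [126.203, 509.619, 292.241] pointing down, gripper open.
Joint ranges: [-2.53, 2.53], [-0.77, 2.02], [0.04, 2.7], [-1, 4.14], [0.28, 2.66], [-3.11, 3.11]. Speed limits (rad/s): [2.57, 2.57, 3.14, 3.14, 3.14, 3.14].

### API

Orientations are given as [roll, pitch, yaw] about the fixed x, y, z axes, in that order (R = Rz(yaw) Ry(pitch) Rx(roll)).
In Python, from plant import readout, viewer, order, bot gives the robot as it stands.
- The arm moves only by the shell command python3 -m creep 'ROWS'. ROWS is text: rows parted by semicolons, each of 7 numbers parted by spaces: the shift along the world's x, y, z in m, then the turn, a rotation vector about the world's x, y, z in rad, then the opening in per cent of the stroke, from 0 (shut) to 100 (fully open). A call has 1 to 8 rows; each row shifts and turns the commanded pose from where the row before left it; what a row does not reach is not made up. A row lasts 1/12 s, in which the tool goes at most 41.7 mm and 7.16 degrees, less where a joint would pass 70% of its speed; a pose out of reach is approached as far as the arm can. A call is refused whole if a number of a shift passes 0.0417 or a number of a turn 0.125, either way. A call with a gripper value outside its range is refused whole. The fingers move at their own pace and stop on an object; the grip force is fixed at half the most. Time passes only in rows, so rows that do not move let the fingers close. It gives the time, the measured TCP pose, the force, the opening and the grip force at its end, in the units of the state.
- readout.get_obs(): the state, without advancing time (a new reading comes with each control period).
- viewer.capture(name): name is "side" or "top" or "wrist"; returns the picture (420x560x3 uint8, red, green, blue); there is no depth.
- viewer.camera_info(name): a dict with "fx", "fy", "cx", "cy" (pixels), "D" ([k1, k2, p1, p2, k3] as OpenCV has them; the pictures are not rectified), "origin" and "rotation" of the camera in the world. Camera axes: x right, y up, looking along -z (the intrinsics and any distortion apply to the point x, -y, -z); pixel columns grow to the right and rows downward; lengths in mm; the calibration is good to about 2 mm. A picture is of the moment at which its call begins: read the wrist's pose just before it. camera_info takes no time and is no camera call; for the wrist camera it gives the pose at the moment of the call.
- order.close_job(): hands the job in; it is judged then, once.
The state is a dict: "time": time; "joint_positions": joint angles; "dq": joint speeds; "tau": joint torques, N m; "tool_pos": TCP position; "tcp_rot": TCP orientation; "contact_force": force on the tool from outside, world axes, zero at the start; "moment": the same for the moment, N m; "grip_width": finger opening in mm; "finger_force": force on a finger pad.
Only numpy, scipy, OpenCV 4.12 (cv2) and the standard library are available. Lean on these libraries where they do the work, as an engineer would, in place of code of your own. Each camera call takes 0.05 s, during which the arm holds its last target. There are 200 camera calls.

### The job

With closed fingers, get the steam-ironing station going in this order: push the water tank straight in until it is fully home (slide it, do not lift it), press the raised end of the rocker switch all the way down so that it tips over and stays, press the long bar key fully down so that it stays in, and last press the round button fully in and let it spring back. Never press the cross-shaped key, and leave the iron and everything else standing around undisturbed.

Things in the scene. Friction and masses are not known exactly. Their poses are not given: they have to be found in the camera images.
- station: White steam-ironing station fixed to the worktop; its x points away from the robot (within 0.3 rad), y to its left. Origin on the worktop; it spans x -100 to +100 mm, y -217 to +215 mm, deck 85 mm high. Right end (y -205 to -111 mm): open-topped tank bay, floor 12 mm high. Middle: control deck. Left end: the iron's rest.
- deck (a point): Middle of the control deck, on its surface. Four control modules with equal black bezels (58 mm along station x, 46 mm along y, 4 mm thick) stand in a 2 x 2 grid at station x -56 and +20 mm, y -60 and +2 mm. Which module is in which place varies; all keep the station's directions. The shape of the white key tells them apart.
- tank: Loose grey water tank, 0.4 to 0.85 kg, body 150 x 89 x 68 mm; slides along station +x in the bay (centre line station y -158 mm, 2.5 mm play each side). Origin: centre of the body's underside, 12 mm above the worktop; axes as the station's. Home: its origin at station x -25 mm, the flange against the bay walls; it starts 15 to 30 mm short, a gap showing behind the flange.
- tank_lip (a point): Centre of the front face of the tank's grey lip, where to push: 109 mm in front of (-x) and 37 mm above the tank's origin. The lip is 60 mm wide, 30 mm tall, 22 mm deep, and sits on a white flange 114 mm wide, 70 mm high, 12 mm thick. Sliding takes about 3 to 8 N; at the stop the force rises sharply.
- rocker (a joint): Rocker switch: 0 to 0.05 at the start (off, the end away from the robot raised), 0.4 rad fully over (on). It stays where it is left; about 3 N on the raised end tips it.
- rocker_raised (a point): Top of the rocker's raised half, 18 mm from the pivot: press straight down. The rocker is a white V-shaped plate, 50 mm along station x, 30 mm wide, pivot 13.5 mm above the deck at the module's centre. The raised half is the one away from the robot (+x): it slopes up outward, edge 26 mm above the deck, and lies level, 16 mm above the deck, when fully over.
- steam (a joint): Travel of the long bar key: 0 out, 0.006 m fully in. It stays where it is left; it takes about 3 N.
- steam_top (a point): Centre of the top of the long bar key, white, 44 mm along station x by 16 mm, 16 mm above the deck when out. Pressed straight down.
- start (a joint): Travel of the round button: 0 out, 0.006 m fully in. It springs back; fully in takes about 5 N.
- start_top (a point): Centre of the top of the round button, white, 32 mm across, 16 mm above the deck when out. Pressed straight down.
- rinse (a joint): Travel of the cross-shaped key: 0 out, 0.006 m in. It springs back. Not to be pressed.
- rinse_top (a point): Centre of the top of the cross-shaped key, white, arms 42 by 36 mm, 12 mm wide, 16 mm above the deck.
- iron: Loose steam iron, 208 mm long, 100 mm wide, 121 mm tall, parked on the left end of the station along its x, some 142 mm left of the station's origin, top about 206 mm above the worktop. Origin: under its middle. Leave alone.
- sprayer: Loose trigger spray bottle, 68 mm across, 183 mm tall, standing right of the bay. Origin: centre of its underside. Leave alone.
- soap: Loose white bottle, 60 mm across, 140 mm tall, in front of the iron. Origin: centre of its underside. Leave alone.
- plant: Loose potted plant, pot 84 mm across, 112 mm tall with leaves, right of the tank. Origin: centre of its underside. Leave alone.
- scoop: Loose clear measuring cup with a handle, 68 mm across, 50 mm tall, in front of the control deck. Origin: centre of its underside. Leave alone.
- peg: Loose wooden clothes peg, 74 mm long, 10 mm wide, 15 mm tall, lying on the deck behind the controls. Origin: under its middle. Leave alone.
- jar: Loose glass jar with a wooden cap, 80 mm across, 110 mm tall, left of the station. Origin: centre of its underside. Leave alone.
Not all that is in view belongs to the job. Leave any purple look-alike of the tank alone.

How it is judged:
By the outcome, as a careful person would: the job done as asked, in the order asked, and still so for the second after the job is handed in, with the robot touching nothing.
It also fails if it takes over 58 s, if anything falls off the work surface, if the arm or the gripper's body presses on something with over 40 N, if the wrist force passes 120 N, or if a joint passes its speed limit or range.

## Working session

There is one attempt and no reset: what is moved stays moved. The work goes in short steps, Python scripts to look and compute and a shell command to move; the robot and the scene stay as the last step left them, time stands still between calls to the robot, and variables do not carry over. Pictures are saved under pics/ and viewed, at most 10 in all, crops included, and the job is handed in when it is done.

```bash
mkdir -p pics; python3 - <<'E'
from plant import readout, viewer
import cv2
for n in("top","side"):
    cv2.imwrite(f"pics/{n}0.png",viewer.capture(n)[:,:,::-1]); i=viewer.camera_info(n); print(n,i)
print(readout.get_obs())
E
```

```text
top {'fx': 417.513580131936, 'fy': 417.513580131936, 'cx': 276.1753789509396, 'cy': 205.67913459625672, 'D': array([-0.03491031,  0.        ,  0.        ,  0.        ,  0.        ]), 'origin': array([ 359.48517369,   43.11087778, 1302.54616909]), 'rotation': array([ 0.07127315, -0.01074346, -1.57156897])}
side {'fx': 431.6810667070889, 'fy': 431.6810667070889, 'cx': 279.1412240873265, 'cy': 212.34274207006936, 'D': array([-0.0057196,  0.       ,  0.       ,  0.       ,  0.       ]), 'origin': array([ 191.86432871, -595.24054162,  885.34840955]), 'rotation': array([ 7.20812316e-01, -3.20598266e-04, -3.98401141e-01])}
{'time': 0.1, 'joint_positions': array([ 1.18199751e+00,  3.42636726e-01,  1.52486090e+00, -1.50160339e-05,
        1.27536226e+00, -1.46028269e-01]), 'dq': array([-0.00132627, -0.00190655, -0.00182349, -0.00155525,  0.00111351,
        0.00034918]), 'tau': array([ 2.17971479e-03, -4.31993115e+01, -2.44697535e+01,  7.20071350e-02,
        5.25620522e-02, -7.40709766e-05]), 'tool_pos': array([126.11001931, 509.37961567, 291.64400988]), 'tcp_rot': array([-3.14033681e+00, -1.70188376e-04,  2.89882638e+00]), 'contact_force': array([0.18821429, 0.2967313 , 0.84783846]), 'moment': array([-0.0183287 ,  0.04161272,  0.02656169]), 'finger_force': 0.0, 'grip_width': 91.96896882011154}
```

View pics/top0.png

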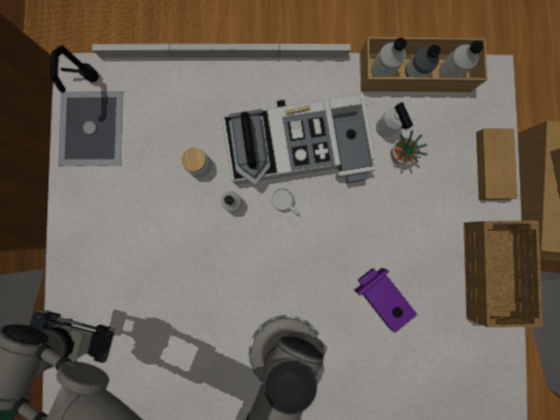

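View pics/side0.png

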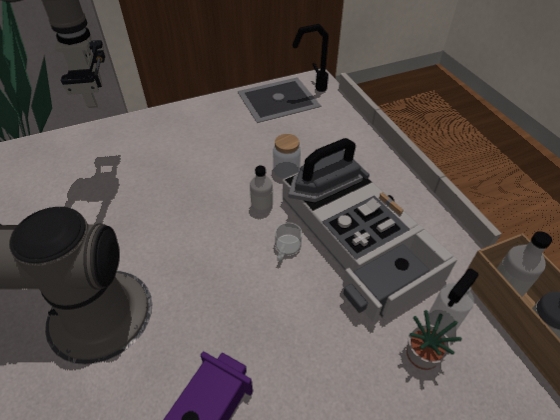

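The top view shows the rocker at about (298,129), the bar at (318,127), the round button at (301,155), the cross at (320,151) and the lip at about (356,179). I'll enlarge both views to measure.

```bash
cat > h.py <<'E'
import numpy as np, cv2
from scipy.spatial.transform import Rotation as R
from plant import readout, viewer
def cam(n):
    i=viewer.camera_info(n); K=np.array([[i['fx'],0,i['cx']],[0,i['fy'],i['cy']],[0,0,1]])
    return K,i['D'],i['origin'],R.from_euler('xyz',i['rotation']).as_matrix()
def px2w(c,uv,z):
    K,D,o,Rm=c; p=cv2.undistortPoints(np.array([[uv]],float),K,D)[0,0]
    d=Rm@np.array([p[0],-p[1],-1]); return o+d*(z-o[2])/d[2]
def w2px(c,P):
    K,D,o,Rm=c; q=(np.atleast_2d(P)-o)@Rm*[1,-1,-1]
    return cv2.projectPoints(q,np.zeros(3),np.zeros(3),K,D)[0][:,0]
def st(o,yaw,P):  # station -> world
    c,s=np.cos(yaw),np.sin(yaw); P=np.atleast_2d(P).astype(float)
    return np.c_[o[0]+c*P[:,0]-s*P[:,1],o[1]+s*P[:,0]+c*P[:,1],P[:,2]]
E
python3 - <<'E'
import cv2,numpy as np
t=cv2.imread('pics/top0.png')[90:200,215:385]; s=cv2.imread('pics/side0.png')[160:320,270:460]
t=cv2.resize(t,None,fx=4.6,fy=4.6,interpolation=cv2.INTER_CUBIC)
t=cv2.convertScaleAbs(t,alpha=1.5);print(t.shape)
cv2.imwrite('pics/t1.png',t)
E
```

```text
(506, 782, 3)
```

View pics/t1.png

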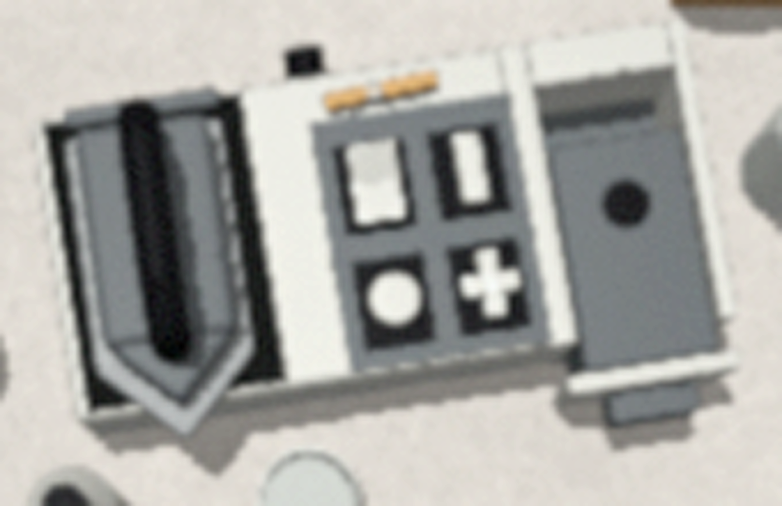

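Enlarged top crop: bezel centres are rocker (375,183), bar (470,170), round (394,301) and cross (491,288). The lip is at about (650,400), with a gap visible behind the flange. The places are rocker at far left, bar at far right, round at near left and cross at near right.

```bash
cat > fit.py <<'E'
from h import *
from scipy.optimize import least_squares
c=cam('top')
f=lambda u,v:(215+(u+.5)/4.6-.5, 90+(v+.5)/4.6-.5)
W=np.array([[20,2,89],[20,-60,89],[-56,2,89],[-56,-60,89]]); P=[f(375,183),f(470,170),f(394,301),f(491,288)]
r=least_squares(lambda x:(w2px(c,st(x[:2],x[2],W))-P).ravel(),[600,0,0]).x
print('pose',r); print('res',w2px(c,st(r[:2],r[2],W))-P)
def s(u,v,z):
    w=px2w(c,f(u,v),z); d=w[:2]-r[:2]; k,q=np.cos(r[2]),np.sin(r[2]); return [k*d[0]+q*d[1],-q*d[0]+k*d[1]]
print('corner left front deck',s(85,413,85),'exp -100,215; right front wall',s(540,345,85))
print('flange top front L/R',s(570,390,82),s(735,365,82),'lip front top bottom edge',s(612,424,50),s(692,412,50))
print('round',s(394,298,101),'bar',s(471,167,101))
for n,p in dict(rock=[38,2,105],bar=[20,-60,101],rnd=[-56,2,101],lip=[-160,-158,49]).items(): print(n,st(r[:2],r[2],p).round(1))
E
python3 fit.py
```

```text
pose [ 6.51680396e+02 -3.46067857e+01  1.51103651e-01]
res [[ 0.14384584  0.3987864 ]
 [ 0.15310023  0.18968509]
 [ 0.01733329 -0.16123134]
 [-0.3136809  -0.42078567]]
corner left front deck [np.float64(-97.71030029315422), np.float64(208.06937689666077)] exp -100,215; right front wall [np.float64(-97.88846527584784), np.float64(-86.55721682296274)]
flange top front L/R [np.float64(-129.13309294172683), np.float64(-101.46058675784151)] [np.float64(-128.97511528896572), np.float64(-209.6161100477006)] lip front top bottom edge [np.float64(-151.66147107245118), np.float64(-131.06153123156173)] [np.float64(-151.70279626054858), np.float64(-184.761580520591)]
round [np.float64(-56.74850274809263), np.float64(2.9991375397898254)] bar [np.float64(19.517529695888285), np.float64(-58.800057010450715)]
rock [[688.9 -26.9 105. ]]
bar [[680.5 -90.9 101. ]]
rnd [[596.  -41.1 101. ]]
lip [[ 517.3 -214.9   49. ]]
```

Station yaw is 0.151 and the fit residual is under 0.5 px; the lip is about 18 mm short of home. I'll keep the gripper's long side along station x so it clears the iron, shut the fingers and move over in front of the lip.

```bash
r='.025 -.025 0 0 0 -.118 0'
python3 -m creep '.025 -.025 0 0 0 -.118 0;.025 -.025 0 0 0 -.118 0;.025 -.025 0 0 0 -.118 0;.025 -.025 0 0 0 -.118 0;.025 -.025 0 0 0 -.118 0;.025 -.025 0 0 0 -.118 0;.025 -.025 0 0 0 -.118 0;.025 -.025 0 0 0 -.118 0'
python3 -m creep '.016 -.035 0 0 0 -.118 0;.016 -.035 0 0 0 -.118 0;.016 -.035 0 0 0 0 0;.016 -.035 0 0 0 0 0;.016 -.035 0 0 0 0 0;.016 -.035 0 0 0 0 0;.016 -.035 0 0 0 0 0;.016 -.035 0 0 0 0 0'
python3 -m creep '.002 -.0315 0 0 0 0 0;.002 -.0315 0 0 0 0 0;.002 -.0315 0 0 0 0 0;.002 -.0315 0 0 0 0 0;.002 -.0315 0 0 0 0 0;.002 -.0315 0 0 0 0 0;.002 -.0315 0 0 0 0 0;.002 -.0315 0 0 0 0 0'
python3 -m creep '0 0 0 0 0 0 0;0 0 0 0 0 0 0;0 0 0 0 0 0 0'
python3 - <<'E'
from h import *
o=readout.get_obs();print(o['tool_pos'],o['tcp_rot'],o['joint_positions'],o['contact_force'])
i=viewer.camera_info('wrist');print(i['origin'],i['rotation'])
a=viewer.capture('wrist')[:,:,::-1];cv2.imwrite('pics/w1.png',a)
E
```

```text
time: 0.77
tool_pos: [327.0, 308.1, 292.1]
tcp_rot: [-3.141, 0.0, 1.949]
contact_force: [0.9, 1.2, -0.1]
grip_width: 42.7
finger_force: 0.0
time: 1.43
tool_pos: [454.4, 27.7, 292.1]
tcp_rot: [-3.141, -0.0, 1.719]
contact_force: [0.5, 0.8, 0.1]
grip_width: 0.1
finger_force: 0.0
time: 2.1
tool_pos: [469.9, -223.9, 291.9]
tcp_rot: [-3.141, -0.001, 1.719]
contact_force: [1.7, 0.3, -0.2]
grip_width: 0.7
finger_force: 0.0
time: 2.35
tool_pos: [469.9, -221.8, 291.8]
tcp_rot: [-3.141, -0.001, 1.718]
contact_force: [0.2, 0.5, -0.5]
grip_width: 0.5
finger_force: 0.0
[ 469.90261583 -221.83351376  291.75138945] [-3.14081734e+00 -1.33318910e-03  1.71834945e+00] [-5.88857710e-01  3.33235019e-01  1.53847516e+00  4.88761458e-04
  1.27135234e+00 -7.36555869e-01] [ 0.17390892  0.49744436 -0.54738629]
[ 458.47214131 -143.75894449  384.49965166] [-0.29943857  0.00076523  0.14712076]
```

View pics/w1.png

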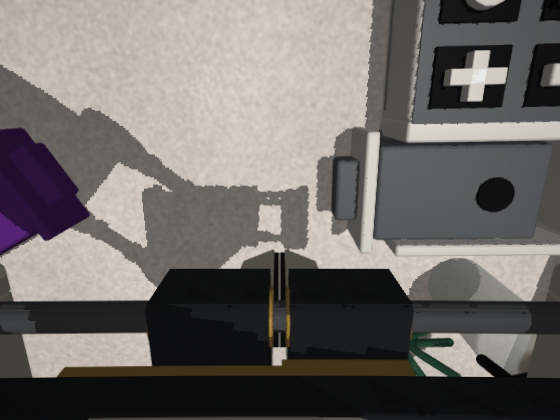

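Wrist view: the lip's front is at u≈334, v 157–217, with its centre at v≈188. The cross is at (477,76), and the flange runs from u 362 to 378. I'll check these against the station fit.

```bash
cat >> fit.py <<'E'
print('--wrist'); c=cam('wrist'); f=lambda u,v:(u,v)
print('cross',s(477,76,101),'exp -56,-60'); print('lip front',s(334,157,64),s(334,217,64)); print('flange top',s(378,132,82),s(371,251,82))
K=st(r[:2],r[2],[[-152,-158,64],[-56,-60,101]]);print(w2px(c,K))
t=readout.get_obs()['tool_pos'];d=t[:2]-r[:2];k,q=np.cos(r[2]),np.sin(r[2]);print('tcp in station',k*d[0]+q*d[1],-q*d[0]+k*d[1])
E
python3 fit.py | sed -n '/wrist/,$p'
```

```text
--wrist
cross [np.float64(-57.34917557246966), np.float64(-60.06677948219395)] exp -56,-60
lip front [np.float64(-156.8150600062691), np.float64(-126.23281815194376)] [np.float64(-154.21923721203058), np.float64(-184.6976589778398)]
flange top [np.float64(-123.1455417995582), np.float64(-102.43170890608593)] [np.float64(-120.71097559039745), np.float64(-212.7734700443649)]
[[337.56960183 190.38105847]
 [478.82562358  75.8798621 ]]
tcp in station -207.698233192895 -157.30231176576712
```

```bash
python3 -m creep '0 0 -.031 0 0 0 0;0 0 -.031 0 0 0 0;0 0 -.031 0 0 0 0;0 0 -.031 0 0 0 0;0 0 -.031 0 0 0 0;0 0 -.031 0 0 0 0;0 0 0 0 0 0 0;0 0 0 0 0 0 0'
python3 -m creep '.0049 .0008 0 0 0 0 0;.0049 .0008 0 0 0 0 0;.0049 .0008 0 0 0 0 0;.0049 .0007 0 0 0 0 0;0 0 0 0 0 0 0'
python3 -m creep '.003 .0005 0 0 0 0 0;.003 .0004 0 0 0 0 0;.003 .0005 0 0 0 0 0;.003 .0004 0 0 0 0 0;0 0 0 0 0 0 0'
python3 -m creep '.003 .0005 0 0 0 0 0;.003 .0004 0 0 0 0 0;.003 .0005 0 0 0 0 0;0 0 0 0 0 0 0'
```

```text
time: 3.07
tool_pos: [469.8, -220.9, 105.7]
tcp_rot: [-3.139, -0.002, 1.72]
contact_force: [-0.7, -0.6, 1.0]
grip_width: 0.3
finger_force: 0.0
time: 3.48
tool_pos: [491.3, -219.4, 107.3]
tcp_rot: [3.139, 0.002, 1.719]
contact_force: [0.0, -0.3, 0.5]
grip_width: 0.5
finger_force: 0.0
time: 3.9
tool_pos: [502.3, -217.5, 106.2]
tcp_rot: [3.141, 0.0, 1.719]
contact_force: [-0.8, 0.1, -0.8]
grip_width: 0.5
finger_force: 0.0
time: 4.23
tool_pos: [510.5, -215.9, 106.0]
tcp_rot: [-3.14, -0.001, 1.719]
contact_force: [-4.1, 0.3, 2.0]
grip_width: 0.5
finger_force: 1.6
```

```bash
python3 -m creep '.003 .0005 0 0 0 0 0;.003 .0004 0 0 0 0 0;.003 .0005 0 0 0 0 0;.003 .0004 0 0 0 0 0;0 0 0 0 0 0 0'
python3 -m creep '.0015 .0002 0 0 0 0 0;.0015 .0003 0 0 0 0 0;0 0 0 0 0 0 0'
python3 -m creep '.0015 .0002 0 0 0 0 0;.0015 .0002 0 0 0 0 0;0 0 0 0 0 0 0'
```

```text
time: 4.65
tool_pos: [522.7, -214.2, 106.1]
tcp_rot: [-3.141, -0.0, 1.719]
contact_force: [-3.4, 0.1, 0.4]
grip_width: 0.6
finger_force: 1.3
time: 4.9
tool_pos: [525.6, -213.7, 106.1]
tcp_rot: [-3.141, -0.0, 1.719]
contact_force: [-4.1, -0.2, 0.3]
grip_width: -0.1
finger_force: 1.9
time: 5.15
tool_pos: [526.3, -213.8, 106.1]
tcp_rot: [-3.136, -0.001, 1.719]
contact_force: [-14.7, -3.7, 7.5]
grip_width: 0.4
finger_force: 8.0
```

```bash
python3 -m creep '.001 .0002 0 0 0 0 0;.0005 .0001 0 0 0 0 0;0 0 0 0 0 0 0;0 0 0 0 0 0 0'
python3 - <<'E'
from h import *
print(readout.get_obs()['contact_force'])
a=viewer.capture('wrist')[:,:,::-1];b=viewer.capture('top')[:,:,::-1][90:200,215:385]
b=cv2.resize(b,(560,362),interpolation=cv2.INTER_CUBIC)
cv2.imwrite('pics/w2.png',cv2.resize(np.vstack([a,b]),None,fx=.76,fy=.76))
E
```

```text
time: 5.48
tool_pos: [526.5, -213.7, 106.1]
tcp_rot: [-3.133, -0.002, 1.719]
contact_force: [-20.5, -5.5, 11.4]
grip_width: 0.0
finger_force: 11.0
[-20.50854723  -5.47279176  11.42748216]
```

View pics/w2.png

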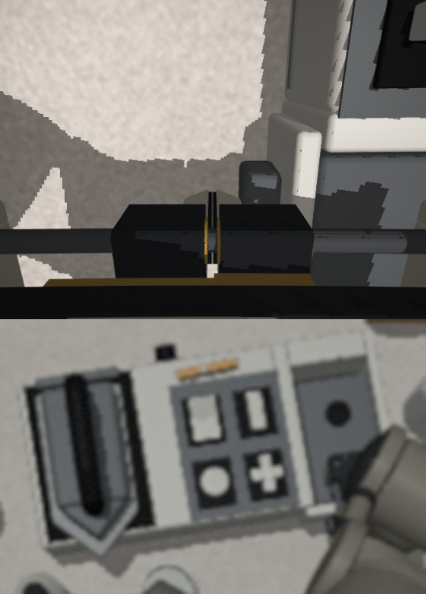

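The flange's wrist-view edge now meets the bay wall with no gap, and the arm stalled at 20 N, so the tank is home. I'll back off, rise and go over the rocker.

```bash
python3 -m creep '-.01 -.0015 0 0 0 0 0;-.01 -.0015 0 0 0 0 0;-.01 -.0015 0 0 0 0 0;0 0 .03 0 0 0 0;0 0 .04 0 0 0 0;0 0 .04 0 0 0 0;0 0 .04 0 0 0 0;0 0 .01 0 0 0 0'
python3 - <<'E'
from h import *
print(readout.get_obs()['tool_pos'])
cv2.imwrite('pics/w3.png',viewer.capture('wrist')[:,:,::-1])
E
python3 -m creep '.024 .024 0 0 0 0 0;.024 .024 0 0 0 0 0;.024 .024 0 0 0 0 0;.024 .024 0 0 0 0 0;.024 .024 0 0 0 0 0;.024 .024 0 0 0 0 0;.024 .024 0 0 0 0 0;.024 .024 0 0 0 0 0'
python3 -m creep '0 0 0 0 0 0 0;0 0 0 0 0 0 0;0 0 0 0 0 0 0'
```

```text
time: 6.25
tool_pos: [502.8, -218.6, 273.3]
tcp_rot: [3.131, 0.008, 1.719]
contact_force: [0.8, -0.4, -0.0]
grip_width: 0.4
finger_force: 0.0
[ 502.78574454 -218.61787982  273.33418506]
time: 6.97
tool_pos: [693.5, -23.9, 264.9]
tcp_rot: [3.142, -0.001, 1.719]
contact_force: [0.1, -0.5, 0.3]
grip_width: 0.3
finger_force: 0.0
time: 7.22
tool_pos: [692.2, -25.5, 264.9]
tcp_rot: [-3.14, -0.0, 1.719]
contact_force: [-0.1, -0.4, 0.3]
grip_width: 0.5
finger_force: 0.0
```

View pics/w3.png

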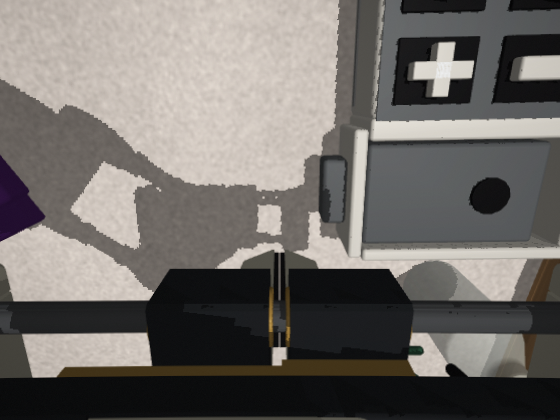

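The flange (u 345–365) now meets the bay wall, so the tank stayed home. I'll press the rocker.

```bash
python3 -m creep '-.001 -.001 -.025 0 0 0 0;0 0 -.025 0 0 0 0;0 0 -.02 0 0 0 0;0 0 -.01 0 0 0 0;0 0 0 0 0 0 0;0 0 0 0 0 0 0'
python3 -m creep '0 0 -.002 0 0 0 0;0 0 -.002 0 0 0 0;0 0 -.002 0 0 0 0;0 0 -.002 0 0 0 0;0 0 0 0 0 0 0'
python3 -m creep '0 0 -.002 0 0 0 0;0 0 -.002 0 0 0 0;0 0 -.002 0 0 0 0;0 0 0 0 0 0 0'
python3 -m creep '0 0 -.0015 0 0 0 0;0 0 -.0015 0 0 0 0;0 0 0 0 0 0 0'
```

```text
time: 7.72
tool_pos: [691.2, -27.4, 186.7]
tcp_rot: [3.141, 0.0, 1.718]
contact_force: [-0.5, -1.0, 0.3]
grip_width: 0.4
finger_force: 0.0
time: 8.13
tool_pos: [691.2, -26.5, 178.1]
tcp_rot: [-3.141, -0.0, 1.719]
contact_force: [-0.1, -0.6, -0.8]
grip_width: 0.0
finger_force: 0.0
time: 8.47
tool_pos: [692.0, -26.5, 172.7]
tcp_rot: [3.139, 0.001, 1.719]
contact_force: [3.0, -0.0, 3.0]
grip_width: 0.8
finger_force: 1.5
time: 8.72
tool_pos: [691.2, -26.6, 169.0]
tcp_rot: [-3.141, 0.0, 1.719]
contact_force: [1.8, 0.3, 2.9]
grip_width: 0.2
finger_force: 1.2
```

```bash
python3 -m creep '0 0 -.0015 0 0 0 0;0 0 -.001 0 0 0 0;0 0 0 0 0 0 0'
python3 -m creep '0 0 -.001 0 0 0 0;0 0 -.001 0 0 0 0;0 0 0 0 0 0 0'
```

```text
time: 8.97
tool_pos: [691.2, -26.7, 166.8]
tcp_rot: [-3.142, 0.0, 1.719]
contact_force: [1.9, 1.1, 5.4]
grip_width: 0.8
finger_force: 2.3
time: 9.22
tool_pos: [691.2, -26.6, 166.7]
tcp_rot: [3.141, 0.0, 1.719]
contact_force: [-2.6, 0.5, 13.0]
grip_width: 0.2
finger_force: 6.7
```

```bash
python3 -m creep '0 0 .02 0 0 0 0;0 0 .03 0 0 0 0;-.0036 -.0213 0 0 0 0 0;-.0036 -.0213 0 0 0 0 0;-.0036 -.0214 0 0 0 0 0;0 0 0 0 0 0 0;0 0 0 0 0 0 0'
python3 -m creep '0 0 -.02 0 0 0 0;0 0 -.016 0 0 0 0;0 0 -.004 0 0 0 0;0 0 0 0 0 0 0;0 0 0 0 0 0 0'
python3 -m creep '0 0 -.002 0 0 0 0;0 0 -.002 0 0 0 0;0 0 -.002 0 0 0 0;0 0 0 0 0 0 0'
```

```text
time: 9.8
tool_pos: [679.5, -91.6, 213.5]
tcp_rot: [-3.139, -0.001, 1.717]
contact_force: [0.1, 1.5, 0.7]
grip_width: 0.4
finger_force: 0.0
time: 10.22
tool_pos: [680.6, -89.9, 174.8]
tcp_rot: [-3.141, -0.0, 1.72]
contact_force: [0.7, 0.4, -0.5]
grip_width: 0.5
finger_force: 0.0
time: 10.55
tool_pos: [680.4, -90.5, 168.7]
tcp_rot: [-3.142, -0.0, 1.719]
contact_force: [-0.8, 0.2, 0.5]
grip_width: 0.0
finger_force: 0.0
```

```bash
python3 -m creep '0 0 -.002 0 0 0 0;0 0 -.002 0 0 0 0;0 0 -.002 0 0 0 0;0 0 0 0 0 0 0'
python3 -m creep '0 0 -.001 0 0 0 0;0 0 -.001 0 0 0 0;0 0 0 0 0 0 0'
python3 -m creep '0 0 -.001 0 0 0 0;0 0 -.001 0 0 0 0;0 0 0 0 0 0 0'
```

```text
time: 10.88
tool_pos: [680.7, -90.6, 162.7]
tcp_rot: [3.141, 0.0, 1.719]
contact_force: [0.2, -0.4, 0.9]
grip_width: 0.4
finger_force: 0.2
time: 11.13
tool_pos: [680.7, -90.6, 160.8]
tcp_rot: [3.141, 0.0, 1.719]
contact_force: [1.0, 0.1, 1.4]
grip_width: 0.6
finger_force: 0.9
time: 11.38
tool_pos: [680.7, -90.6, 160.6]
tcp_rot: [3.14, 0.001, 1.719]
contact_force: [-3.0, 0.9, 10.9]
grip_width: 0.6
finger_force: 5.5
```

```bash
python3 -m creep '0 0 .02 0 0 0 0;0 0 .03 0 0 0 0;-.0282 .0165 0 0 0 0 0;-.0282 .0165 0 0 0 0 0;-.0283 .0165 0 0 0 0 0;0 0 0 0 0 0 0;0 0 0 0 0 0 0'
python3 -m creep '0 0 -.02 0 0 0 0;0 0 -.014 0 0 0 0;0 0 -.004 0 0 0 0;0 0 0 0 0 0 0;0 0 0 0 0 0 0'
python3 -m creep '0 0 -.002 0 0 0 0;0 0 -.002 0 0 0 0;0 0 0 0 0 0 0'
```

```text
time: 11.97
tool_pos: [594.4, -40.1, 208.6]
tcp_rot: [-3.14, -0.001, 1.72]
contact_force: [0.1, -0.9, 0.7]
grip_width: 0.5
finger_force: 0.0
time: 12.38
tool_pos: [596.5, -41.5, 170.8]
tcp_rot: [3.141, 0.0, 1.718]
contact_force: [-0.8, 0.5, 0.1]
grip_width: 0.2
finger_force: 0.0
time: 12.63
tool_pos: [596.0, -41.2, 166.9]
tcp_rot: [3.141, 0.0, 1.719]
contact_force: [-0.5, -0.3, -0.3]
grip_width: 0.6
finger_force: 0.0
```

```bash
python3 - <<'E'
from h import *
s=viewer.capture('side')[:,:,::-1][180:260,310:430]
cv2.imwrite('pics/s2.png',cv2.convertScaleAbs(cv2.resize(s,None,fx=6,fy=6,interpolation=cv2.INTER_CUBIC),alpha=1.4))
E
```

```text
(no output)
```

View pics/s2.png

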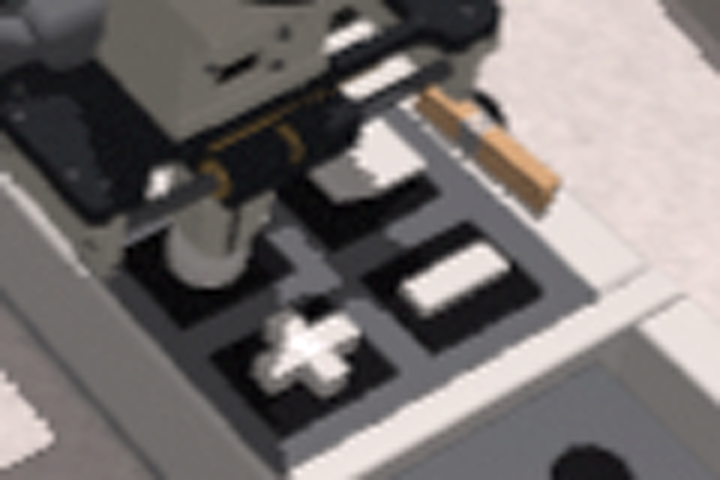

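The side view shows the bar key (455,275) sunk low. The rocker (370,170) has its near end raised and far half level. The tip is over the round button, so I'll press it.

```bash
python3 -m creep '0 0 -.002 0 0 0 0;0 0 -.002 0 0 0 0;0 0 -.0015 0 0 0 0;0 0 0 0 0 0 0'
python3 -m creep '0 0 -.001 0 0 0 0;0 0 -.001 0 0 0 0;0 0 0 0 0 0 0'
python3 -m creep '0 0 -.001 0 0 0 0;0 0 0 0 0 0 0'
```

```text
time: 13.02
tool_pos: [596.1, -41.1, 161.5]
tcp_rot: [3.141, 0.0, 1.719]
contact_force: [-0.8, -0.8, 4.9]
grip_width: 0.5
finger_force: 2.2
time: 13.27
tool_pos: [596.0, -41.1, 160.6]
tcp_rot: [3.14, 0.001, 1.719]
contact_force: [-2.7, 0.6, 10.3]
grip_width: 0.4
finger_force: 5.5
time: 13.43
tool_pos: [596.1, -41.1, 160.5]
tcp_rot: [3.14, 0.001, 1.719]
contact_force: [-5.0, 0.6, 16.8]
grip_width: 0.5
finger_force: 8.4
```

Fully in: it stalled at tip z 94.5 with 17 N. I'll rise and retreat, then check.

```bash
python3 -m creep '0 0 .015 0 0 0 0;0 0 .03 0 0 0 0;0 0 .03 0 0 0 0;0 0 .03 0 0 0 0;-.03 -.01 .01 0 0 0 0;-.03 -.02 0 0 0 0 0;-.03 -.02 0 0 0 0 0;-.03 -.02 0 0 0 0 0'
python3 -m creep '-.01 -.03 0 0 0 0 0;-.01 -.03 0 0 0 0 0;-.01 -.03 0 0 0 0 0;-.01 -.03 0 0 0 0 0;0 -.03 0 0 0 0 0;0 -.03 0 0 0 0 0;0 0 0 0 0 0 0;0 0 0 0 0 0 0'
python3 - <<'E'
from h import *
a=viewer.capture('top')[:,:,::-1][80:220,180:430];s=viewer.capture('side')[:,:,::-1][130:370,240:500]
a=cv2.resize(a,(520,291),interpolation=2);s=cv2.resize(s,(520,480),interpolation=2)[:309]
cv2.imwrite('pics/f.png',cv2.convertScaleAbs(np.vstack([a,s]),alpha=1.4))
E
```

```text
time: 14.1
tool_pos: [474.3, -111.3, 273.0]
tcp_rot: [-3.141, -0.0, 1.72]
contact_force: [-0.8, -1.0, 0.5]
grip_width: 0.4
finger_force: 0.0
time: 14.77
tool_pos: [435.3, -292.1, 272.5]
tcp_rot: [-3.141, -0.001, 1.716]
contact_force: [0.1, 0.7, -0.2]
grip_width: 0.5
finger_force: 0.0
```

View pics/f.png

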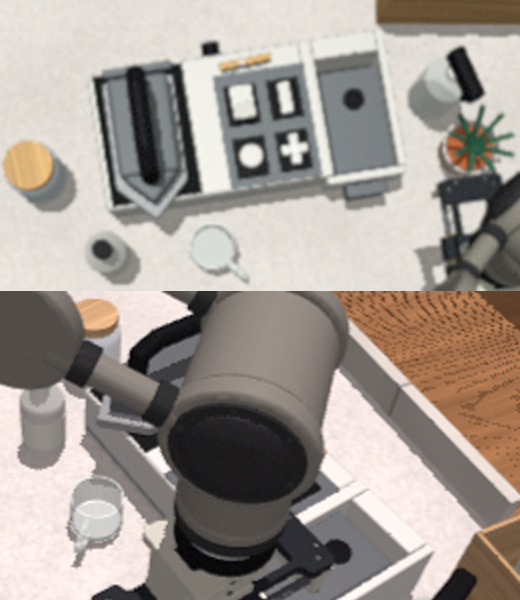

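The final view shows the tank flush with no gap, the rocker tipped and the bar in. The round button is back out and everything else is where it was.

```bash
python3 -c "
from plant import order
print(order.close_job())"
```

```text
the job is handed in; nothing more can be done
None
```

I handed the job in at about 15 s: the tank is home, then the rocker tipped over, the bar key pressed in, and the round button pressed and sprung back; the cross key was not pressed and nothing else was seen to move.

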